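# Seat the vial carousel on the sample changer's keyed spindle and turn it to the reader

### The arm

A 6-joint arm with a two-finger parallel gripper is mounted at the origin on the work surface; the furniture and walls round the work are solid. World frame = base frame: x ahead of the robot, y to its left, z up, the work surface at z = 0. Lengths are in m, angles in rad, forces in N, time in s.
With the tool pointing down it reaches from about 0.4 to 0.925 m from the base axis. Payload 3.4 kg.
Tool frame: the origin (TCP) lies between the finger pads; the fingertips stand 25 mm ahead of it and the grasp point (between the pads) lies 6 mm ahead of it; z points along the fingers, y is the direction in which the jaws open and shut (so a half turn about z gives the same grasp; the last joint's range is limited). The gripper opens to 85 mm and grips with 20 to 120 N. Pads are 22 mm wide; open, the fingers measure 114 mm over their backs; the gripper's body (76 mm by 85 mm) begins 54 mm behind the grasp point. The pads swing forward as they close: fully open they stand 13 mm farther back than shut.
Start: joints at [-1.248, 0.307, 1.506, -0, 1.328, -0.073], TCP at [0.222, -0.531, 0.256] pointing down, gripper open.
Joint ranges: [-3.12, 3.12], [-1.05, 2.28], [0.14, 2.33], [-1.42, 4.57], [0.1, 2.73], [-2.68, 2.68]. Speed limits (rad/s): [2.57, 2.57, 3.14, 3.14, 3.14, 3.14].

### API

Orientations are given as a 3x3 rotation matrix whose columns are the frame's x, y, z axes.
In Python, from station import get_state, get_image, calibration, job_done gives the robot as it stands. The module is installed in compiled form; this text tells all that it offers.
- The arm moves only by the tool drive_tool, never from a script. Its argument "series" is a list of rows, each a list of 7 numbers: the shift along the world's x, y, z in cm, then the turn, a rotation vector about the world's x, y, z in rad, then the opening, from -1 (shut) to 1 (fully open), so that 0 is half open. In form: [[tx, ty, tz, rx, ry, rz, hand], ...]. A call has 1 to 20 rows; each row is the pose to reach, as a shift and turn from the pose commanded when the call began; what a row does not reach only later rows make up. A row lasts 1/10 s, in which the tool goes at most 50 mm and 8.59 degrees, less where a joint would pass 70% of its speed; a pose out of reach is approached as far as the arm can. A call with a gripper value outside its range is refused whole. The fingers move at their own pace and stop on an object; "grip_force" is the grip in N (left out, the last holds). Time passes only in rows, so rows that repeat a pose let the fingers close. It gives the time, the measured TCP pose, the force and the opening at its end, in the units of the state.
- get_state(): the state, without advancing time (a new reading comes with each control period).
- get_image(name): name is "scene" or "top" or "wrist"; returns (picture, depth): 420x560x3 uint8, red, green, blue; 420x560 float32, m along the optical axis (not along the pixel's ray), 0 where there is no reading.
- calibration(name): a dict with "fx", "fy", "cx", "cy" (pixels), "k1" (the pictures are not rectified: a ray, as slopes to the right and down, at radius r is drawn at 1 + k1 r^2 times it, then the intrinsics apply), "R" (3x3) and "t" (3): a world point X has camera coordinates R X + t. Camera axes: x right, y down, z forward; pixel columns grow to the right and rows downward; lengths in m; the calibration is good to about 2 mm. A picture is of the moment at which its call begins: read the wrist's pose just before it. calibration takes no time and is no camera call; for the wrist camera it gives the pose at the moment of the call.
- job_done(): hands the job in, once; it reports no verdict.
The state is a dict: "time": time; "joint_pos": joint angles; "qvel": joint speeds; "joint_efforts": joint torques, N m; "position": TCP position; "eef_rot": TCP orientation; "force": force on the tool from outside, world axes, zero at the start; "wrist_torque": the same for the moment, N m; "finger_gap": finger opening in m.
Only numpy, scipy, OpenCV 4.12 (cv2) and the standard library are available. Lean on these libraries where they do the work, as an engineer would, in place of code of your own. Each camera call takes 0.05 s, during which the arm holds its last target.

### The job

Fit the loaded vial carousel onto the sample changer: lower it over the drive spindle, turn it under light pressure until its keyways find the drive keys, and ease it down until it sits fully home; then turn it, spindle and all, until the red pocket faces the reader's window, and let go. Keep the carousel level so that the three vials stay in their pockets, neither force nor drop it, and leave the other things on the bench where they are.

Things in the scene. Friction and masses are not known exactly. Their poses are not given: they have to be found in the camera images.
- carousel: round six-pocket vial carousel, 115 mm across, 113 mm high, about 0.33 kg with its vials. Origin: centre of its underside; z up; +x points to the one red pocket (the other five cups are pale). It stands on its hub only, an aluminium ring 26 mm in radius. The vials in it reach 61 mm above the origin: keep fingertips 66 mm or more above the origin
- carousel_handle (a point): middle of the dark upright handle blade on the carousel's axis, 94 mm above the carousel's origin. The blade is 38 mm long along the carousel's x, 14 mm thick along its y, and runs from 75 to 113 mm above the origin; below it is an 18 mm post. Grip it across its thickness
- carousel_keyway (a point): outer end of the keyway under the red pocket, on the underside, 26 mm from the axis along the carousel's +x. Two more like it lie 110 and 240 degrees counterclockwise from it, seen from above. Each is a radial slot 8 mm wide and 12 mm deep, open to the round bore in the hub's middle (17 mm wide, 40 mm deep, blind)
- red_pocket (a point): centre of the floor of the red cup, 40 mm from the carousel's axis along its +x and 10 mm above its underside
- changer: sample changer, a pale box 176 x 132 mm, deck 46 mm high, fixed to the bench. Origin: on the drive axis at bench height; z up; +x points from the drive axis to the reader column (68 mm wide, 124 mm high, its face 69 mm from the axis). The spindle stands on the deck: an aluminium flange 60 mm across, and in its middle a centring shaft
- changer_seat (a point): centre of the flange's top face, 56 mm above the bench, on the drive axis: the carousel's origin lies here when it is fully home. On the flange stand three brass keys, 6 mm wide with 1 mm chamfers, 9 mm high, from 7 to 24 mm out from the axis: the master key, by a red dot, and two more 110 and 240 degrees counterclockwise of it. Resting on the keys, a carousel is 9 mm high
- shaft_tip (a point): tip of the spindle's 14 mm centring shaft, on the drive axis, 32 mm above the flange; the last 8 mm taper to 6 mm. The spindle's angle is not measured: it was left with the master key 0.35 to 1.4 rad clockwise, seen from above, of the direction to the reader window. The carousel fits one way only: red pocket over the master key
- reader_window (a point): middle of the dark upright window in the reader column, facing the drive axis, 68 mm from it, 84 mm above the bench. The spindle turns only by hand; its drive is stiff (0.09 N m), so it stays put while a carousel rubs over the keys with 3 to 8 N, is dragged along under hard pressing, turns with a seated carousel, and stays where it is left
- vial_0: capped glass vial, 23 mm wide, 51 mm high, 22 g, loose in a pocket of the carousel. Origin: centre of its underside
- vial_1: the same, in another pocket
- vial_2: the same, in a third pocket
- green_tub: small white tub with lime lid, 49 mm wide, 30 mm high, a bystander. Origin: centre of its underside
- dropper_bottle: amber dropper bottle, 33 mm wide, 97 mm high, a bystander. Origin: centre of its underside
- glue_bottle: white squeeze bottle with orange tip, 48 mm wide, 142 mm high, a bystander. Origin: centre of its underside

How it is judged:
By the outcome, as a careful person would: the job done as asked, in the order asked, and still so for the second after the job is handed in, with the robot touching nothing.
It also fails if it takes over 64 s, if anything falls off the work surface, if the arm or the gripper's body presses on something with over 40 N, if the wrist force passes 120 N, or if a joint passes its speed limit or range.

## Working session

There is one attempt and no reset: what is moved stays moved. The work goes in short steps, Python scripts to look and compute and a tool call to move; the robot and the scene stay as the last step left them, time stands still between calls to the robot, and variables do not carry over. Pictures are saved under pics/ and viewed, and the job is handed in when it is done.

Besides the shell and the picture viewer there is one more tool, called after "Request:" as a command line: name --pt "numbers of a row" for each row, then --argument value for the rest. drive_tool: Moves the arm, as the interface text tells. Its arguments: {"type":"object","properties":{"series":{"type":"array","items":{"type":"array","items":{"type":"number"}}},"grip_force":{"type":"number"}},"required":["series"]}

```bash
mkdir -p pics; cat > h.py <<'E'
import numpy as np,cv2
from station import *
def save(name,fn):
    im,d=get_image(name); c=calibration(name)
    cv2.imwrite('pics/'+fn+'.png',im[:,:,::-1]); np.savez('pics/'+fn+'.npz',im=im,d=d,**{k:np.array(v) for k,v in c.items()})
def load(fn): return np.load('pics/'+fn+'.npz')
def ray(c,u,v):
    x=(u-c['cx'])/c['fx'];y=(v-c['cy'])/c['fy']
    p=cv2.undistortPoints(np.array([[[u,v]]],float),np.array([[c['fx'],0,c['cx']],[0,c['fy'],c['cy']],[0,0,1]],float),np.array([c['k1'],0,0,0],float))[0,0]
    return np.array([p[0],p[1],1.])
def world(c,u,v,z=None):
    r=ray(c,u,v);R=c['R'];t=c['t']
    if z is None: return R.T@(r*c['d'][int(round(v)),int(round(u))]-t)
    o=-R.T@t;d=R.T@r; return o+d*(z-o[2])/d[2]
def crop(fn,x0,y0,x1,y1,s):
    im=cv2.imread('pics/'+fn+'.png')[y0:y1,x0:x1]
    cv2.imwrite('pics/'+fn+'_c%d_%d.png'%(x0,y0),cv2.resize(im,None,fx=s,fy=s,interpolation=cv2.INTER_CUBIC))
def proj(c,X):
    p=c['R']@np.asarray(X,float)+c['t'];a=p[:2]/p[2];a=a*(1+c['k1']*(a@a));return a*[c['fx'],c['fy']]+[c['cx'],c['cy']]
def st():
    s=get_state();print(s['time'],np.round(s['position'],4),np.round(s['force'],2),np.round(s['wrist_torque'],3),s['finger_gap']);print(np.round(s['eef_rot'],3).tolist(),np.round(s['joint_pos'],3));return s
E
python3 - <<'E'
from h import *
st()
save('scene','s0');save('top','t0');save('wrist','w0')
for n in('s0','t0','w0'):
    c=load(n);print(n,c['R'].round(3).tolist(),c['t'],c['fx'],c['k1'])
E
```

```text
0.0 [ 0.2215 -0.5299  0.2554] [ 0.1  -0.68  0.16] [-0.01   0.068  0.039] 0.08571386159400168
[[0.923, 0.385, -0.001], [0.385, -0.923, 0.002], [0.0, -0.002, -1.0]] [-1.249  0.308  1.508  0.     1.328 -0.073]
s0 [[-0.909, -0.418, -0.005], [-0.321, 0.706, -0.632], [0.268, -0.572, -0.775]] [ 0.56602752 -0.05105752  1.00384165] 509.97107616337166 0.05379469423730822
t0 [[-0.012, -1.0, -0.008], [-0.993, 0.013, -0.118], [0.118, 0.007, -0.993]] [0.35771208 0.48976187 0.87365873] 391.3164470479766 -0.03956994227082674
w0 [[0.386, -0.923, -0.001], [-0.889, -0.372, 0.266], [-0.246, -0.102, -0.964]] [-0.57519974 -0.03416267  0.37940349] 367.4060958740393 -0.09339845733331964
```

View pics/s0.png

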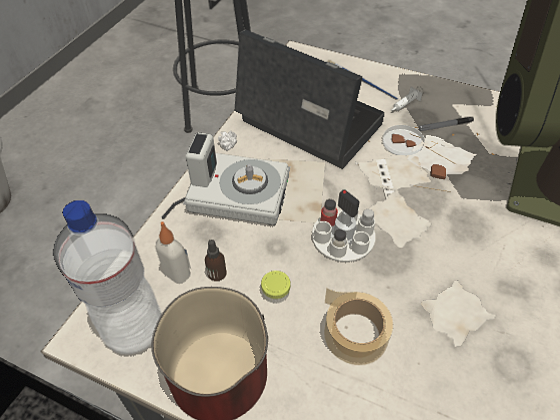

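View pics/t0.png

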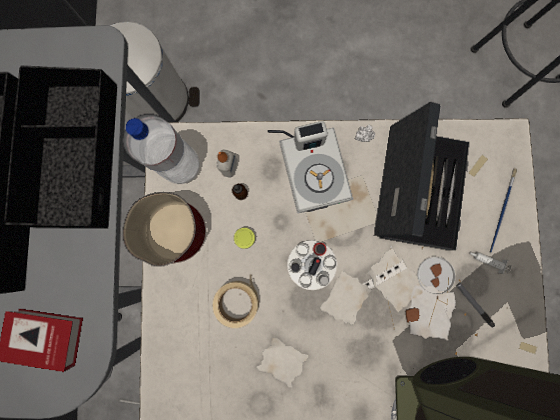

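View pics/w0.png

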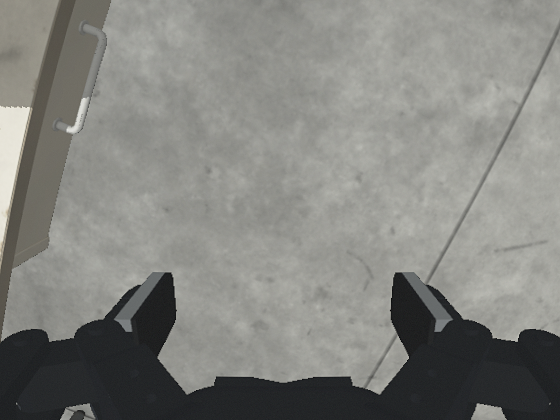

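```bash
python3 - <<'E'
from h import *
crop('t0',270,110,370,300,4)
crop('s0',170,120,400,270,3.4)
c=load('t0')
for n,u,v in[('flange',319,177),('handle',314,265),('tub',244,237),('drop',239,190),('glue',224,155),('column',312,128),('laptop',400,180),('pot',165,228),('table',260,330),('red',320,246)]:
    print(n,world(c,u,v).round(4))
print(proj(c,[.222,-.53,.256]))
E
```

```text
flange [0.5514 0.2738 0.0852]
handle [0.3618 0.2906 0.1138]
tub [0.4247 0.4441 0.0297]
drop [0.527  0.4506 0.0722]
glue [0.5939 0.4762 0.1236]
column [0.6493 0.2896 0.1258]
laptop [0.5334 0.1111 0.135 ]
pot [0.4492 0.6357 0.0027]
table [ 0.21    0.4108 -0.0028]
red [0.4015 0.2732 0.0639]
[778.93138244 336.67045821]
```

View pics/t0_c270_110.png

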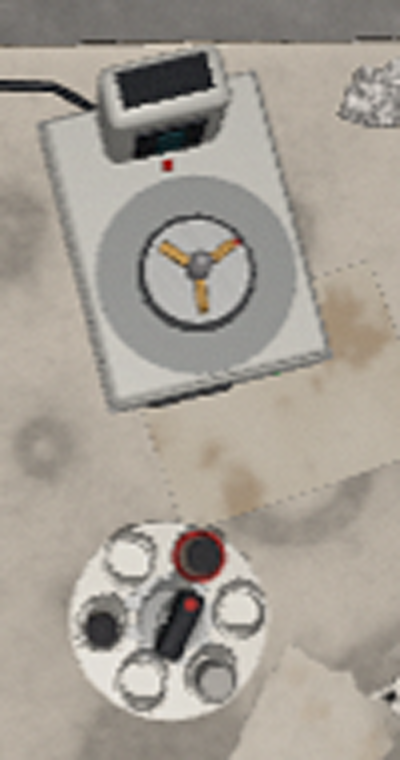

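View pics/s0_c170_120.png

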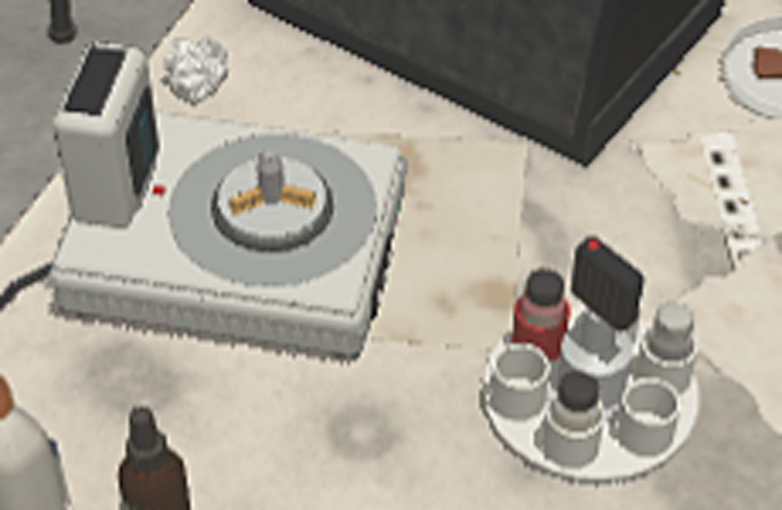

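```bash
python3 - <<'E'
from h import *
c=load('t0');d=c['d']
K=np.array([[c['fx'],0,c['cx']],[0,c['fy'],c['cy']],[0,0,1]],float)
v,u=np.mgrid[0:420,0:560]
p=cv2.undistortPoints(np.stack([u,v],-1).reshape(-1,1,2).astype(float),K,np.array([c['k1'],0,0,0],float)).reshape(420,560,2)
P=(np.dstack([p,np.ones((420,560))])*d[...,None]-c['t'])@c['R']
P[d==0]=np.nan
np.save('pics/P.npy',P)
# max height grid
for x in np.arange(0.8,-.2,-.1):
    print(round(x,1),[ (lambda m: -9 if not m.any() else int(100*np.nanmax(P[...,2][m])))((abs(P[...,0]-x)<.05)&(abs(P[...,1]-y)<.05)) for y in np.arange(.7,-.45,-.1)])
# deck pixels
z=P[...,2]
for nm,lo,hi,box in[('disc flange',.052,.06,(290,140,350,210)),]:
    x0,y0,x1,y1=box;m=np.zeros_like(z,bool);m[y0:y1,x0:x1]=1;m&=(z>lo)&(z<hi);q=P[m];print(nm,m.sum(),q.mean(0),q.min(0),q.max(0))
# column top
m=np.zeros_like(z,bool);m[110:160,285:340]=1
q=P[m&(z>.115)];print('col',len(q),cv2.minAreaRect((q[:,:2]*1000).astype(np.float32)),q[:,2].max())
m[110:215,275:360]=1
q=P[m&(z>.041)&(z<.05)];print('deck',len(q),np.median(q[:,2]),cv2.minAreaRect((q[:,:2]*1000).astype(np.float32)))
# carousel
m=np.zeros_like(z,bool);m[235:295,280:350]=1
q=P[m&(z>.1)];print('handle',len(q),cv2.minAreaRect((q[:,:2]*1000).astype(np.float32)),q.mean(0))
q=P[m&(z>.008)];print('plate',len(q),cv2.minEnclosingCircle((q[:,:2]*1000).astype(np.float32)))
E
```

```text
0.8 [14, -9, -9, -9, -9, -9, -9, -9, -9, -9, -9, -9]
0.7 [14, 0, 0, 3, 12, 5, 21, 20, 0, 0, 0, -9]
0.6 [14, 30, 14, 4, 12, 5, 21, 3, 4, 0, 0, -9]
0.5 [14, 13, 13, 8, 7, 5, 21, 4, 3, 1, 0, -9]
0.4 [13, 13, 13, 3, 11, 5, 21, 3, 3, 2, 0, -9]
0.3 [5, 0, 5, 5, 11, 3, 1, 1, 2, 2, 0, -9]
0.2 [6, 0, 5, 5, 0, 0, 40, 44, 1, 0, 0, -9]
0.1 [5, 0, 0, 0, 1, 0, 35, 0, 0, 0, 0, -9]
0.0 [0, 0, 0, 0, 0, 0, 6, -9, -9, -9, -9, -9]
-0.1 [-9, -9, -9, -9, -9, -9, -9, -9, -9, -9, -9, -9]
disc flange 459 [0.55720594 0.27375473 0.05637732] [0.52331218 0.24122792 0.0520426 ] [0.639456   0.32664698 0.05987562]
col 514 ((644.0089111328125, 292.8463439941406), (36.18547821044922, 68.00932312011719), 11.943074226379395) 0.1291506096044725
deck 2824 0.04672247558385288 ((579.5520629882812, 277.9949951171875), (170.1145782470703, 126.35951232910156), 13.04543399810791)
handle 129 ((359.55810546875, 289.8431701660156), (14.504417419433594, 37.316986083984375), 64.9893569946289) [0.35993456 0.28989792 0.11198022]
plate 1750 ((355.1707763671875, 272.84039306640625), 74.53094482421875)
```

```bash
python3 - <<'E'
from h import *
c=load('t0');P=np.load('pics/P.npy')
print('t origin',proj(c,[0,0,0]),proj(c,[0,0,.3]))
s=load('s0');print('s origin',proj(s,[0,0,0]),proj(s,[0,0,.3]),proj(s,[.22,-.53,.25]))
for v in range(350,420,10): print(v,[tuple((100*P[v,u]).round().tolist()) for u in range(390,560,20)])
crop('t0',380,330,560,420,4)
# scene view depths
for u,v in[(515,100),(540,50),(500,110),(540,150),(520,195),(550,190)]: print(u,v,world(s,u,v).round(3))
E
```

```text
t origin [441.08443847 421.58294186] [515.77747779 502.89996235]
s origin [570.04518983 189.58121291] [663.43991582  51.49729254] [540.28801015 -76.97849485]
350 [(16.0, 11.0, -0.0), (16.0, 7.0, -0.0), (16.0, 2.0, -0.0), (16.0, -3.0, -0.0), (16.0, -7.0, 0.0), (16.0, -12.0, -0.0), (16.0, -17.0, -0.0), (16.0, -21.0, 1.0), (-3.0, -73.0, -71.0)]
360 [(14.0, 11.0, 0.0), (14.0, 7.0, -0.0), (14.0, 2.0, 0.0), (18.0, 4.0, 16.0), (19.0, 1.0, 19.0), (19.0, -1.0, 21.0), (13.0, -17.0, 0.0), (13.0, -22.0, 0.0), (-7.0, -73.0, -71.0)]
370 [(12.0, 11.0, -0.0), (12.0, 7.0, 0.0), (16.0, 8.0, 16.0), (nan, nan, nan), (18.0, 3.0, 22.0), (19.0, 1.0, 25.0), (19.0, -1.0, 27.0), (20.0, -3.0, 30.0), (-11.0, -73.0, -71.0)]
380 [(9.0, 11.0, 0.0), (10.0, 7.0, 1.0), (16.0, 9.0, 21.0), (17.0, 7.0, 24.0), (17.0, 4.0, 26.0), (18.0, 2.0, 29.0), (19.0, 0.0, 31.0), (19.0, -1.0, 33.0), (20.0, -3.0, 35.0)]
390 [(7.0, 11.0, 0.0), (7.0, 7.0, 1.0), (15.0, 11.0, 24.0), (16.0, 8.0, 26.0), (17.0, 6.0, 29.0), (18.0, 4.0, 32.0), (18.0, 2.0, 33.0), (19.0, 0.0, 36.0), (19.0, -1.0, 38.0)]
400 [(5.0, 12.0, -0.0), (5.0, 7.0, 1.0), (13.0, 10.0, 23.0), (15.0, 9.0, 29.0), (16.0, 7.0, 32.0), (17.0, 5.0, 34.0), (18.0, 4.0, 36.0), (18.0, 2.0, 38.0), (19.0, 0.0, 40.0)]
410 [(3.0, 12.0, 0.0), (3.0, 7.0, 1.0), (11.0, 10.0, 22.0), (13.0, 9.0, 28.0), (15.0, 8.0, 33.0), (16.0, 7.0, 36.0), (17.0, 5.0, 38.0), (18.0, 3.0, 40.0), (18.0, 2.0, 42.0)]
515 100 [0.164 0.075 0.216]
540 50 [0.161 0.075 0.308]
500 110 [0.177 0.037 0.164]
540 150 [ 0.068 -0.077  0.012]
520 195 [0.086 0.066 0.012]
550 190 [0.042 0.052 0.032]
```

View pics/t0_c380_330.png

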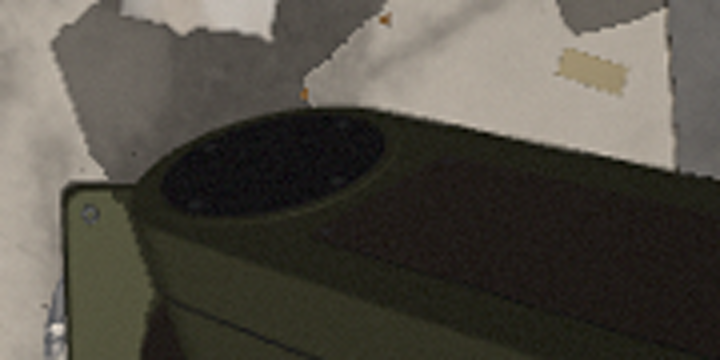

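```bash
python3 - <<'E'
import numpy as np
n=26
a0=np.radians(-67.3);a1=np.arctan2(.29,.36)
rows=[]
for k in range(1,n+1):
    s=k/n;a=a0+(a1-a0)*s;r=.5743+(.463-.5743)*s;z=.255+ .065*min(1,4*s) - .02*max(0,(s-.75)*4)
    rows.append([r*np.cos(a)*100-22.15,r*np.sin(a)*100+52.99,z*100-25.54,0,0,2.31*s,1])
rows=np.array(rows)
print(rows[:13].round(2).tolist())
q=rows[13:]-rows[12];q[:,6]=1;print(q.round(2).tolist())
E
```

```text
[[3.54, 2.1, 0.96, 0.0, 0.0, 0.09, 1.0], [6.87, 4.43, 1.96, 0.0, 0.0, 0.18, 1.0], [10.01, 6.97, 2.96, 0.0, 0.0, 0.27, 1.0], [12.94, 9.71, 3.96, 0.0, 0.0, 0.36, 1.0], [15.64, 12.63, 4.96, 0.0, 0.0, 0.44, 1.0], [18.1, 15.71, 5.96, 0.0, 0.0, 0.53, 1.0], [20.32, 18.94, 6.46, 0.0, 0.0, 0.62, 1.0], [22.28, 22.29, 6.46, 0.0, 0.0, 0.71, 1.0], [23.99, 25.75, 6.46, 0.0, 0.0, 0.8, 1.0], [25.43, 29.3, 6.46, 0.0, 0.0, 0.89, 1.0], [26.6, 32.91, 6.46, 0.0, 0.0, 0.98, 1.0], [27.5, 36.57, 6.46, 0.0, 0.0, 1.07, 1.0], [28.13, 40.25, 6.46, 0.0, 0.0, 1.16, 1.0]]
[[0.36, 3.69, 0.0, 0.0, 0.0, 0.09, 1.0], [0.45, 7.36, 0.0, 0.0, 0.0, 0.18, 1.0], [0.28, 11.0, 0.0, 0.0, 0.0, 0.27, 1.0], [-0.16, 14.59, 0.0, 0.0, 0.0, 0.36, 1.0], [-0.84, 18.11, 0.0, 0.0, 0.0, 0.44, 1.0], [-1.77, 21.54, 0.0, 0.0, 0.0, 0.53, 1.0], [-2.93, 24.86, -0.15, 0.0, 0.0, 0.62, 1.0], [-4.32, 28.06, -0.46, 0.0, 0.0, 0.71, 1.0], [-5.92, 31.13, -0.77, 0.0, 0.0, 0.8, 1.0], [-7.73, 34.05, -1.08, 0.0, 0.0, 0.89, 1.0], [-9.72, 36.81, -1.38, 0.0, 0.0, 0.98, 1.0], [-11.89, 39.39, -1.69, 0.0, 0.0, 1.07, 1.0], [-14.22, 41.79, -2.0, 0.0, 0.0, 1.16, 1.0]]
```

Request:
drive_tool --pt "3.5 2.1 1 0 0 0.09 1" --pt "6.9 4.4 2 0 0 0.18 1" --pt "10 7 3 0 0 0.27 1" --pt "12.9 9.7 4 0 0 0.36 1" --pt "15.6 12.6 5 0 0 0.44 1" --pt "18.1 15.7 6 0 0 0.53 1" --pt "20.3 18.9 6.5 0 0 0.62 1" --pt "22.3 22.3 6.5 0 0 0.71 1" --pt "24 25.8 6.5 0 0 0.8 1" --pt "25.4 29.3 6.5 0 0 0.89 1" --pt "26.6 32.9 6.5 0 0 0.98 1" --pt "27.5 36.6 6.5 0 0 1.07 1" --pt "28.1 40.3 6.5 0 0 1.16 1"

```text
time: 1.45
position: [0.503, -0.126, 0.3209]
eef_rot: [[0.011, 1.0, -0.0], [1.0, -0.011, 0.0], [0.0, -0.0, -1.0]]
force: [-0.3, 0.6, -0.0]
finger_gap: 0.0854
```

Request:
drive_tool --pt "0.4 3.7 0 0 0 0.09 1" --pt "0.5 7.4 0 0 0 0.18 1" --pt "0.3 11 0 0 0 0.27 1" --pt "-0.2 14.6 0 0 0 0.36 1" --pt "-0.8 18.1 0 0 0 0.44 1" --pt "-1.8 21.5 0 0 0 0.53 1" --pt "-2.9 24.9 -0.2 0 0 0.62 1" --pt "-4.3 28.1 -0.5 0 0 0.71 1" --pt "-5.9 31.1 -0.8 0 0 0.8 1" --pt "-7.7 34.1 -1.1 0 0 0.89 1" --pt "-9.7 36.8 -1.4 0 0 0.98 1" --pt "-11.9 39.4 -1.7 0 0 1.07 1" --pt "-14.2 41.8 -2 0 0 1.16 1" --pt "-14.2 41.8 -2 0 0 1.16 1" --pt "-14.2 41.8 -2 0 0 1.16 1"

```text
time: 2.95
position: [0.3601, 0.2906, 0.3011]
eef_rot: [[-0.911, 0.412, -0.0], [0.412, 0.911, -0.001], [-0.0, -0.001, -1.0]]
force: [-0.0, -1.0, -0.8]
finger_gap: 0.0853
```

```bash
python3 - <<'E'
from h import *
st();save('wrist','w1')
E
```

```text
2.95 [0.3601 0.2906 0.3011] [-0.02 -0.98 -0.82] [ 0.009 -0.02  -0.024] 0.08534895920664308
[[-0.911, 0.412, -0.0], [0.412, 0.911, -0.001], [-0.0, -0.001, -1.0]] [ 5.880e-01  1.130e-01  1.651e+00 -1.000e-03  1.378e+00 -5.580e-01]
```

View pics/w1.png

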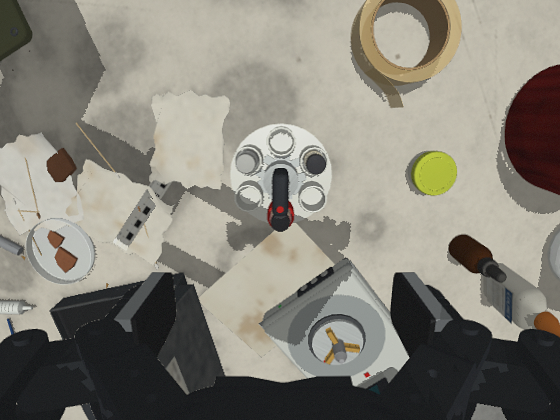

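```bash
python3 - <<'E'
from h import *
crop('w1',225,115,345,240,5);crop('w1',250,250,410,400,5)
E
```

```text
(no output)
```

View pics/w1_c225_115.png

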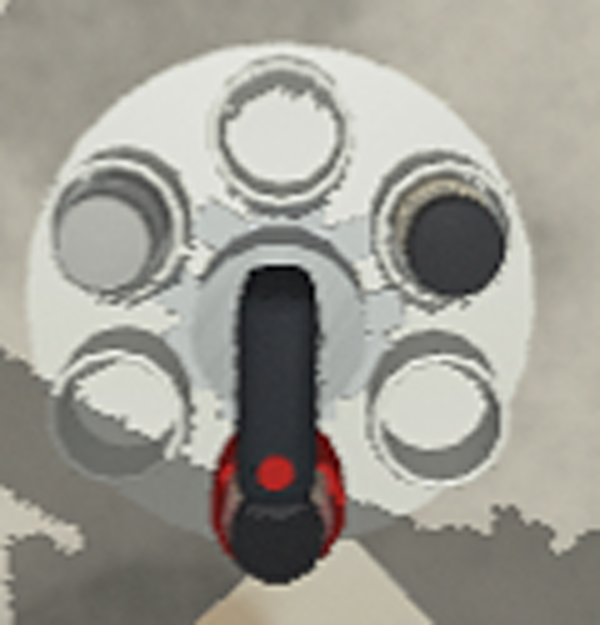

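View pics/w1_c250_250.png

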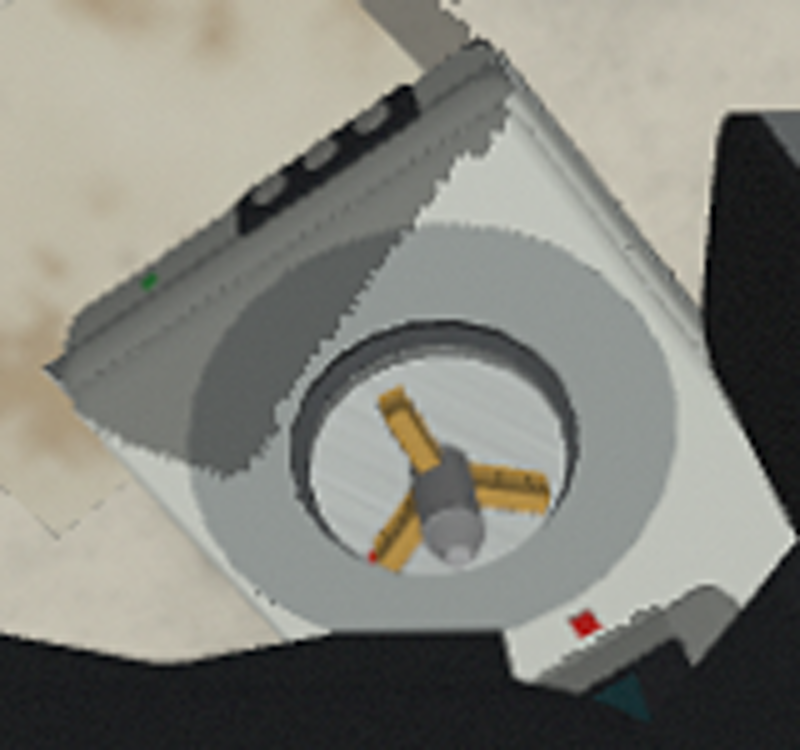

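```bash
python3 - <<'E'
from h import *
w=load('w1');t=load('t0')
W=lambda u,v,z,x0,y0,s=5:world(w,x0+u/s,y0+v/s,z)[:2].round(4)
f=lambda u,v,z:W(u,v,z,225,115)
g=lambda u,v,z:W(u,v,z,250,250)
T=lambda u,v,z:world(t,270+u/4,110+v/4,z)[:2].round(4)
print('blade top mid',f(277,395,.113),'ends',f(278,285,.113),f(276,502,.113))
print('blade axis L',f(240,310,.113),f(240,480,.113),'R',f(314,310,.113),f(314,480,.113))
print('rim l/r/top/bot',f(27,300,.008),f(535,300,.008),f(281,42,.008),f(290,545,.008))
print('shaft tip',g(458,552,.088), 'T',T(201,262,.088))
print('flange top L/R/top',g(310,470,.056),g(567,470,.056),g(440,350,.056))
print('key ends(z .065): master',g(380,565,.065),'2',g(391,393,.065),'3',g(549,497,.065),'dot',g(374,556,.056))
print('T flange L R U D',T(138,272,.056),T(256,272,.056),T(197,214,.056),T(197,330,.056))
print('T keys m',T(240,242,.065),T(161,243,.065),T(203,311,.065))
print('T blade', T(190,604,.113))
print('deck red dot',g(584,625,.046),T(167,165,.046))
print('deck corners',g(485,45,.046),T(322,355,.046),T(116,410,.046), T(40,122,.046))
for z in(.02,.056,.088,.113):print(z)
E
```

```text
blade top mid [0.3598 0.2882] ends [0.3426 0.2962] [0.377  0.2802]
blade axis L [0.3439 0.2886] [0.3708 0.2761] R [0.349 0.3  ] [0.3761 0.2878]
rim l/r/top/bot [0.3368 0.2356] [0.3844 0.3404] [0.3087 0.3116] [0.4143 0.2659]
shaft tip [0.558 0.27 ] T [0.5542 0.2712]
flange top L/R/top [0.547  0.2426] [0.5724 0.2968] [0.53   0.2817]
key ends(z .065): master [0.5716 0.2491] 2 [0.5299 0.2687] 3 [0.5707 0.2911] dot [0.5755 0.247 ]
T flange L R U D [0.5552 0.3041] [0.5544 0.2374] [0.5883 0.27  ] [0.5216 0.2715]
T keys m [0.5699 0.247 ] [0.5699 0.2914] [0.5309 0.2687]
T blade [0.3699 0.2831]
deck red dot [0.6245 0.2844] [0.6198 0.2858]
deck corners [0.4694 0.3181] [0.5079 0.1999] [0.4779 0.3176] [0.6463 0.3589]
0.02
0.056
0.088
0.113
```

Request:
drive_tool --pt "4 -0.4 0 0 0 0 1" --pt "8 -0.8 0 0 0 0 1" --pt "12 -1.2 0 0 0 0 1" --pt "16 -1.6 0 0 0 0 1" --pt "19 -1.9 0 0 0 0 1" --pt "19.5 -2 0 0 0 0 1" --pt "19.5 -2 0 0 0 0 1" --pt "19.5 -2 0 0 0 0 1"

```text
time: 3.8
position: [0.5551, 0.2696, 0.301]
eef_rot: [[-0.91, 0.414, -0.002], [0.414, 0.91, -0.0], [0.001, -0.001, -1.0]]
force: [0.0, 0.1, 0.1]
finger_gap: 0.085
```

```bash
python3 - <<'E'
from h import *
st();save('wrist','w2');crop('w2',190,100,380,250,4.2)
E
```

```text
3.8 [0.5551 0.2696 0.301 ] [0.05 0.06 0.14] [ 0.004  0.01  -0.037] 0.08502278184865529
[[-0.91, 0.414, -0.002], [0.414, 0.91, -0.0], [0.001, -0.001, -1.0]] [ 0.384  0.338  1.345  0.     1.461 -0.76 ]
```

View pics/w2.png

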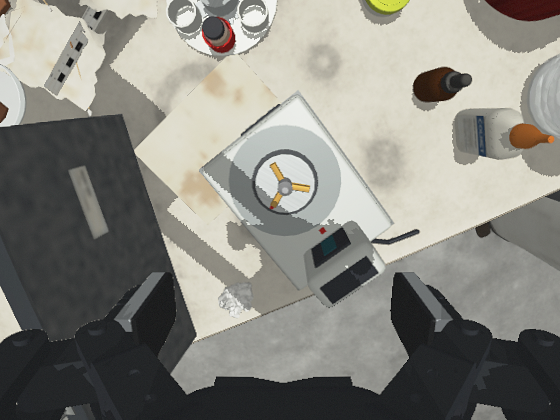

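View pics/w2_c190_100.png

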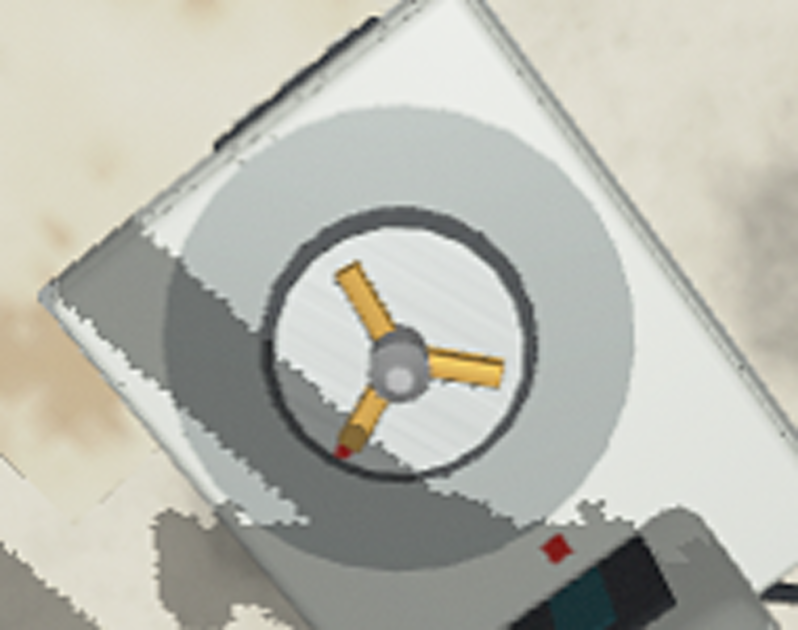

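```bash
python3 - <<'E'
from h import *
w=load('w2')
g=lambda u,v,z:world(w,190+u/4.2,100+v/4.2,z)[:2]
tip=g(400,378,.088);fc=(g(273,350,.056)+g(525,350,.056))/2
print('tip',tip,'flange',fc,g(273,350,.056),g(525,350,.056),g(399,227,.056),g(399,474,.056))
print('disc', g(163,335,.046),g(634,335,.046),(g(163,335,.046)+g(634,335,.046))/2,g(395,105,.046),g(395,570,.046))
c=(tip+fc)/2
for n,u,v,z,o in[('m',351,437,.065,0),('m dot',343,453,.056,0),('2',347,268,.065,110),('3',502,372,.065,240)]:
    d=g(u,v,z)-c;print(n,d,np.hypot(*d),np.degrees(np.arctan2(d[1],d[0]))-o)
print('red dot deck',np.degrees(np.arctan2(*(g(556,549,.046)-c)[::-1])))
e=g(798,447,.046)-g(485,15,.046);print('edge',np.degrees(np.arctan2(e[1],e[0])))
e=g(225,505,.046)-g(45,295,.046);print('edge2',np.degrees(np.arctan2(e[1],e[0])))
d=w['d'];v,u=np.mgrid[215:310,290:395]
K=np.array([[w['fx'],0,w['cx']],[0,w['fy'],w['cy']],[0,0,1]],float)
p=cv2.undistortPoints(np.stack([u,v],-1).reshape(-1,1,2).astype(float),K,np.array([w['k1'],0,0,0],float)).reshape(-1,2)
P=(np.c_[p,np.ones(len(p))]*d[215:310,290:395].reshape(-1,1)-w['t'])@w['R']
q=P[P[:,2]>.118];print(cv2.minAreaRect((q[:,:2]*1000).astype(np.float32)),q[:,2].max())
E
```

```text
tip [0.55670838 0.27114035] flange [0.55642105 0.27120827] [0.54394911 0.24373085] [0.56889299 0.29868568] [0.52973142 0.28328095] [0.58445383 0.25852539]
disc [0.5307048  0.21922716] [0.57856088 0.32466054] [0.55463284 0.27194385] [0.50404455 0.29392072] [0.6096902 0.2460445]
m [ 0.01267437 -0.01829834] 0.022259129099095564 -55.291541538654954
m dot [ 0.01742024 -0.02288732] 0.02876272143441111 -52.724123530002224
2 [-0.02410027 -0.00232809] 0.024212452523470717 -284.4823261288296
3 [0.01306111 0.02050661] 0.02431282336400433 -182.49395337503526
red dot deck 12.640463560096514
edge 13.230519378628314
edge2 14.180580503664672
((580.15673828125, 279.4978942871094), (163.40631103515625, 69.0063247680664), 10.27269172668457) 0.42020436304759173
```

Request:
drive_tool --pt "-4 0.4 0 0 0 0 1" --pt "-8 0.8 0 0 0 0 1" --pt "-12 1.2 0 0 0 0 1" --pt "-16 1.5 0 0 0 0 1" --pt "-19 1.8 0 0 0 0 1" --pt "-19.5 1.85 -2 0 0 0 1" --pt "-19.5 1.85 -6 0 0 0 1" --pt "-19.5 1.85 -10 0 0 0 1" --pt "-19.5 1.85 -13 0 0 0 1" --pt "-19.5 1.85 -16 0 0 0 1" --pt "-19.5 1.85 -18 0 0 0 1" --pt "-19.5 1.85 -19.2 0 0 0 1" --pt "-19.5 1.85 -19.8 0 0 0 1" --pt "-19.5 1.85 -19.8 0 0 0 1"

```text
time: 5.25
position: [0.3596, 0.2887, 0.1032]
eef_rot: [[-0.911, 0.412, -0.001], [0.412, 0.911, -0.001], [0.001, -0.001, -1.0]]
force: [-0.0, -0.5, -0.5]
finger_gap: 0.0856
```

```bash
python3 - <<'E'
from h import *
st();save('wrist','w3');save('scene','s3')
crop('s3',260,130,420,270,5)
E
```

```text
5.25 [0.3596 0.2887 0.1032] [-0.02 -0.49 -0.55] [-0.041  0.016  0.048] 0.08555275888806455
[[-0.911, 0.412, -0.001], [0.412, 0.911, -0.001], [0.001, -0.001, -1.0]] [ 0.585  0.336  1.94   0.     0.867 -0.561]
```

View pics/w3.png

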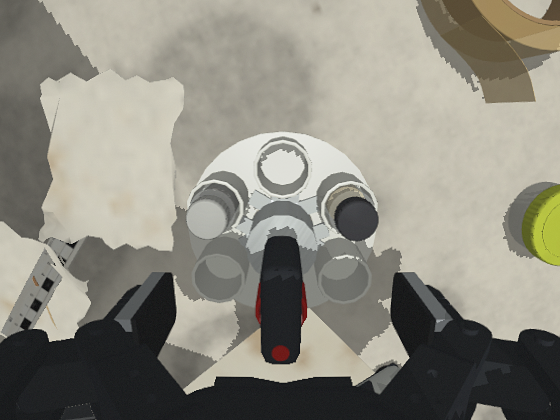

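View pics/s3_c260_130.png

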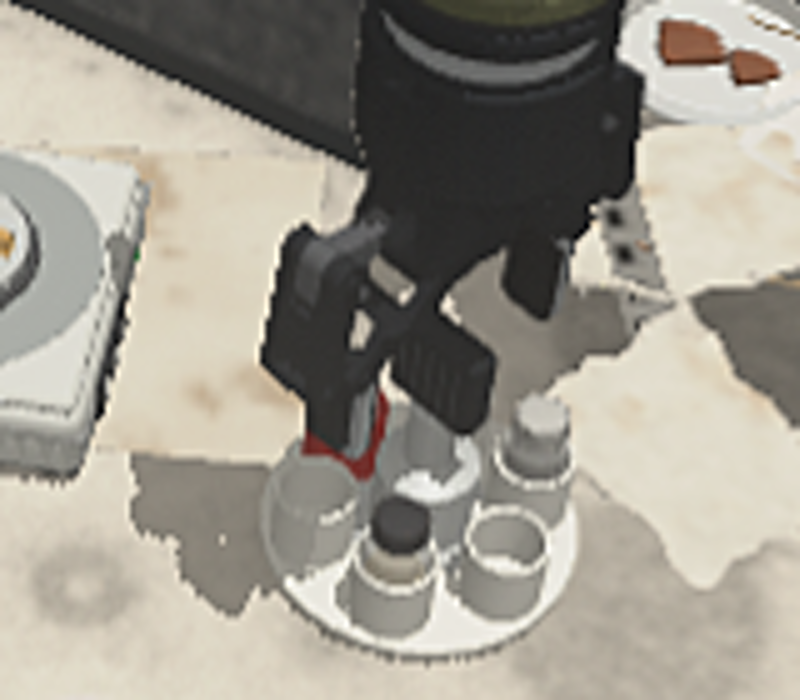

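Request:
drive_tool --pt "0 0 0 0 0 0 0.3" --pt "0 0 0 0 0 0 -0.2" --pt "0 0 0 0 0 0 -0.5" --pt "0 0 0 0 0 0 -0.7" --pt "0 0 0 0 0 0 -1" --pt "0 0 0 0 0 0 -1" --pt "0 0 0 0 0 0 -1" --pt "0 0 0 0 0 0 -1" --grip_force 55

```text
time: 6.15
position: [0.3606, 0.2888, 0.1034]
eef_rot: [[-0.911, 0.413, -0.0], [0.413, 0.911, -0.0], [-0.0, -0.0, -1.0]]
force: [0.1, -0.5, 2.5]
finger_gap: 0.0136
```

```bash
python3 - <<'E'
from h import *
st();save('wrist','w4')
E
```

```text
6.15 [0.3606 0.2888 0.1034] [ 0.14 -0.54  2.54] [-0.141  0.035  0.043] 0.01355365498447261
[[-0.911, 0.413, -0.0], [0.413, 0.911, -0.0], [-0.0, -0.0, -1.0]] [ 0.584  0.336  1.939 -0.     0.867 -0.561]
```

View pics/w4.png

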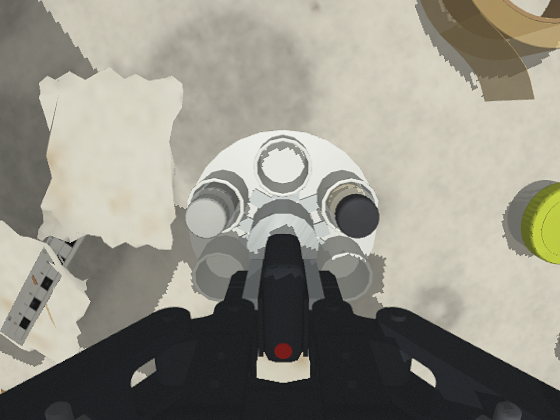

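Request:
drive_tool --pt "0 0 0.3 0 0 0 -1" --pt "0 0 1 0 0 0 -1" --pt "0 0 2.2 0 0 0 -1" --pt "0 0 3.8 0 0 0 -1" --pt "0 0 5.6 0 0 0 -1" --pt "0 0 7.6 0 0 0 -1" --pt "0 0 9.4 0 0 0 -1" --pt "0 0 11 0 0 0 -1" --pt "0 0 12 0 0 0 -1" --pt "0 0 12.5 0 0 0 -1" --pt "0 0 12.5 0 0 0 -1"

```text
time: 7.3
position: [0.3608, 0.289, 0.2287]
eef_rot: [[-0.911, 0.413, 0.001], [0.413, 0.911, 0.001], [-0.0, 0.001, -1.0]]
force: [-0.0, -0.1, -3.4]
finger_gap: 0.0135
```

Request:
drive_tool --pt "0.4 0 0 0 0 -0.02 -1" --pt "1.2 -0.1 0 0 0 -0.05 -1" --pt "2.4 -0.2 0 0 0 -0.1 -1" --pt "3.9 -0.35 0 0 0 -0.15 -1" --pt "5.6 -0.5 0 0 0 -0.21 -1" --pt "7.4 -0.66 0 0 0 -0.27 -1" --pt "9.2 -0.83 0 0 0 -0.34 -1" --pt "11 -1 0 0 0 -0.41 -1" --pt "12.8 -1.15 0 0 0 -0.48 -1" --pt "14.5 -1.3 0 0 0 -0.54 -1" --pt "16.1 -1.45 0 0 0 -0.6 -1" --pt "17.5 -1.6 0 0 0 -0.65 -1" --pt "18.6 -1.7 0 0 0 -0.69 -1" --pt "19.3 -1.76 0 0 0 -0.72 -1" --pt "19.6 -1.76 0 0 0 -0.73 -1" --pt "19.6 -1.76 0 0 0 -0.73 -1" --pt "19.6 -1.76 0 0 0 -0.73 -1"

```text
time: 9.0
position: [0.5561, 0.2713, 0.228]
eef_rot: [[-0.404, 0.915, -0.001], [0.915, 0.404, -0.0], [0.0, -0.001, -1.0]]
force: [0.7, -0.4, -3.5]
finger_gap: 0.013
```

```bash
python3 - <<'E'
from h import *
st();save('scene','s5');save('wrist','w5');save('top','t5')
crop('s5',150,90,320,240,4.5);crop('t5',270,110,370,220,6)
E
```

```text
9.0 [0.5561 0.2713 0.228 ] [ 0.72 -0.41 -3.53] [-0.035  0.01  -0.052] 0.01299757569895787
[[-0.404, 0.915, -0.001], [0.915, 0.404, -0.0], [0.0, -0.001, -1.0]] [ 0.386  0.389  1.451  0.     1.302 -0.03 ]
```

View pics/s5_c150_90.png

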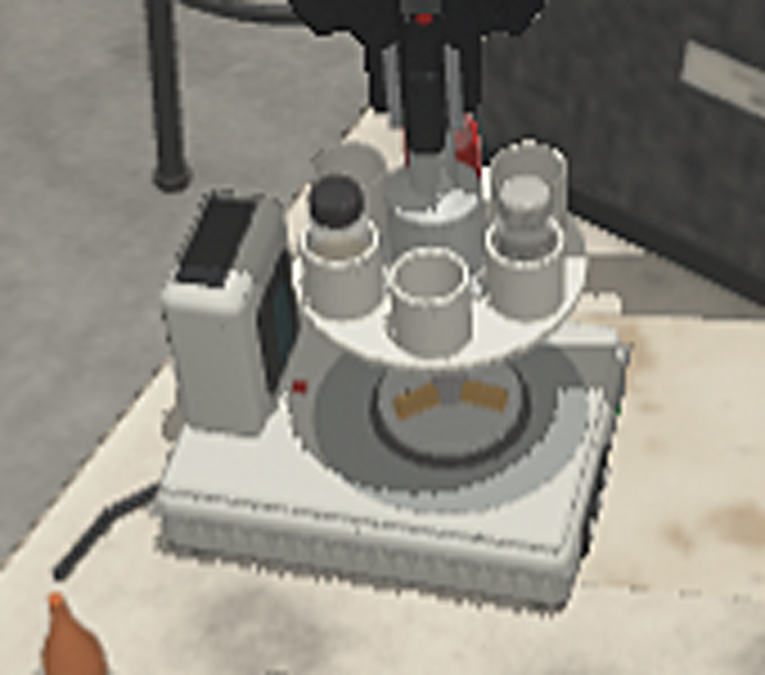

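View pics/w5.png

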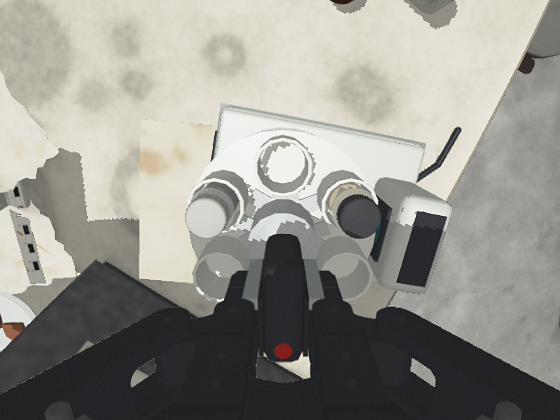

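View pics/t5_c270_110.png

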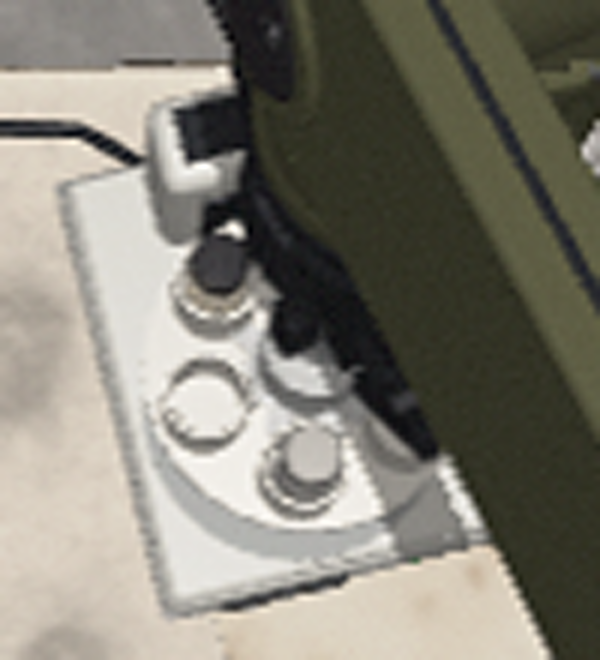

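Request:
drive_tool --pt "0.04 0 -0.5 0 0 0 -1" --pt "0.04 0 -1.4 0 0 0 -1" --pt "0.04 0 -2.3 0 0 0 -1" --pt "0.04 0 -2.9 0 0 0 -1" --pt "0.04 0 -3.3 0 0 0 -1" --pt "0.04 0 -3.6 0 0 0 -1" --pt "0.04 0 -3.9 0 0 0 -1" --pt "0.04 0 -4.2 0 0 0 -1" --pt "0.04 0 -4.2 0 0 0 -1"

```text
time: 10.05
position: [0.5569, 0.2712, 0.186]
eef_rot: [[-0.403, 0.915, -0.001], [0.915, 0.403, -0.0], [0.0, -0.001, -1.0]]
force: [-0.0, -0.0, -4.3]
finger_gap: 0.0135
```

Request:
drive_tool --pt "0 0 -0.2 0 0 0 -1" --pt "0 0 -0.4 0 0 0 -1" --pt "0 0 -0.6 0 0 0 -1" --pt "0 0 -0.8 0 0 0 -1" --pt "0 0 -1 0 0 0 -1" --pt "0 0 -1.2 0 0 0 -1" --pt "0 0 -1.2 0 0 0 -1"

```text
time: 10.75
position: [0.5568, 0.2712, 0.1739]
eef_rot: [[-0.403, 0.915, -0.001], [0.915, 0.403, -0.0], [0.0, -0.001, -1.0]]
force: [-0.2, -0.6, -3.0]
finger_gap: 0.0132
```

Shaft is inside the bore with no side load. Now down gently to contact with the keys.

Request:
drive_tool --pt "0 0 -0.2 0 0 0 -1" --pt "0 0 -0.35 0 0 0 -1" --pt "0 0 -0.45 0 0 0 -1" --pt "0 0 -0.5 0 0 0 -1" --pt "0 0 -0.5 0 0 0 -1"

```text
time: 11.25
position: [0.557, 0.2713, 0.1692]
eef_rot: [[-0.403, 0.915, -0.0], [0.915, 0.403, -0.0], [-0.0, -0.0, -1.0]]
force: [0.2, -0.6, -3.6]
finger_gap: 0.0136
```

Request:
drive_tool --pt "0 0 -0.05 0 0 0 -1" --pt "0 0 -0.1 0 0 0 -1" --pt "0 0 -0.1 0 0 0 -1"

```text
time: 11.55
position: [0.557, 0.2713, 0.1684]
eef_rot: [[-0.403, 0.915, 0.0], [0.915, 0.403, -0.0], [-0.0, -0.0, -1.0]]
force: [-0.6, 0.1, -3.3]
finger_gap: 0.0133
```

Request:
drive_tool --pt "0 0 -0.05 0 0 0 -1" --pt "0 0 -0.1 0 0 0 -1" --pt "0 0 -0.1 0 0 0 -1"

```text
time: 11.85
position: [0.5571, 0.2713, 0.1682]
eef_rot: [[-0.403, 0.915, 0.001], [0.915, 0.403, 0.0], [-0.0, 0.001, -1.0]]
force: [-2.4, -1.5, 5.0]
finger_gap: 0.0131
```

Request:
drive_tool --pt "0 0 0.03 0 0 0 -1" --pt "0 0 0.03 0 0 0.03 -1" --pt "0 0 0.03 0 0 0.06 -1" --pt "0 0 0.03 0 0 0.09 -1" --pt "0 0 0.03 0 0 0.12 -1" --pt "0 0 0.03 0 0 0.12 -1"

```text
time: 12.45
position: [0.557, 0.2717, 0.1679]
eef_rot: [[-0.512, 0.859, -0.0], [0.859, 0.512, 0.001], [0.001, 0.0, -1.0]]
force: [-2.2, -0.7, 5.3]
finger_gap: 0.0132
```

```bash
python3 - <<'E'
from h import *
st()
E
```

```text
12.45 [0.557  0.2717 0.1679] [-2.2  -0.66  5.27] [-0.135  0.636 -0.033] 0.013234102731317188
[[-0.512, 0.859, -0.0], [0.859, 0.512, 0.001], [0.001, 0.0, -1.0]] [ 3.850e-01  4.420e-01  1.527e+00  1.000e-03  1.172e+00 -1.520e-01]
```

Request:
drive_tool --pt "-0.04 0 0.03 0 0 0 -1" --pt "-0.04 0 0.03 0 0 0.03 -1" --pt "-0.04 0 0.03 0 0 0.03 -1"

```text
time: 12.75
position: [0.5568, 0.2716, 0.1679]
eef_rot: [[-0.537, 0.844, 0.0], [0.844, 0.537, 0.0], [0.0, 0.0, -1.0]]
force: [-1.2, -0.4, 3.0]
finger_gap: 0.0134
```

```bash
python3 - <<'E'
from h import *
st()
E
```

```text
12.75 [0.5568 0.2716 0.1679] [-1.24 -0.37  3.  ] [ 0.031  0.426 -0.065] 0.01337964975636713
[[-0.537, 0.844, 0.0], [0.844, 0.537, 0.0], [0.0, 0.0, -1.0]] [ 0.385  0.442  1.528  0.     1.171 -0.181]
```

Request:
drive_tool --pt "-0.02 0 0 0 0 0.015 -1" --pt "-0.02 0 0 0 0 0.03 -1" --pt "-0.02 0 0 0 0 0.03 -1"

```text
time: 13.05
position: [0.5567, 0.2716, 0.1678]
eef_rot: [[-0.561, 0.828, 0.0], [0.828, 0.561, 0.0], [0.0, 0.001, -1.0]]
force: [-1.0, 0.7, 1.8]
finger_gap: 0.0133
```

Request:
drive_tool --pt "0 0 0 0 0 0.015 -1" --pt "0 0 0 0 0 0.03 -1" --pt "0 0 0 0 0 0.03 -1"

```text
time: 13.35
position: [0.5561, 0.2708, 0.167]
eef_rot: [[-0.586, 0.811, -0.001], [0.811, 0.586, -0.001], [-0.0, -0.002, -1.0]]
force: [0.3, -0.1, -3.3]
finger_gap: 0.0133
```

Request:
drive_tool --pt "0 0 -0.05 0 0 0 -1" --pt "0 0 -0.1 0 0 0 -1" --pt "0 0 -0.15 0 0 0 -1" --pt "0 0 -0.15 0 0 0 -1"

```text
time: 13.75
position: [0.5563, 0.271, 0.1661]
eef_rot: [[-0.585, 0.811, -0.001], [0.811, 0.585, -0.001], [-0.0, -0.001, -1.0]]
force: [-0.8, -1.3, -4.2]
finger_gap: 0.0131
```

```bash
python3 - <<'E'
from h import *
st()
E
```

```text
13.75 [0.5563 0.271  0.1661] [-0.77 -1.28 -4.21] [-0.263  0.019  0.046] 0.013139712880209136
[[-0.585, 0.811, -0.001], [0.811, 0.585, -0.001], [-0.0, -0.001, -1.0]] [ 0.385  0.443  1.531 -0.     1.168 -0.24 ]
```

Request:
drive_tool --pt "0 0 -0.07 0 0 0.01 -1" --pt "0 0 -0.14 0 0 0.02 -1" --pt "0 0 -0.21 0 0 0.02 -1" --pt "0 0 -0.28 0 0 0.02 -1" --pt "0 0 -0.35 0 0 0.02 -1" --pt "0 0 -0.4 0 0 0.02 -1" --pt "0 0 -0.4 0 0 0.02 -1"

```text
time: 14.45
position: [0.5566, 0.2713, 0.1624]
eef_rot: [[-0.601, 0.799, 0.0], [0.799, 0.601, -0.0], [-0.0, 0.0, -1.0]]
force: [0.4, -2.1, -3.0]
finger_gap: 0.0133
```

```bash
python3 - <<'E'
from h import *
st()
E
```

```text
14.45 [0.5566 0.2713 0.1624] [ 0.45 -2.07 -3.05] [-0.342 -0.211  0.03 ] 0.01331506959373883
[[-0.601, 0.799, 0.0], [0.799, 0.601, -0.0], [-0.0, 0.0, -1.0]] [ 0.385  0.447  1.535 -0.     1.159 -0.259]
```

Going in freely; down the last 3 mm.

Request:
drive_tool --pt "0 0 -0.06 0 0 0 -1" --pt "0 0 -0.12 0 0 0 -1" --pt "0 0 -0.18 0 0 0 -1" --pt "0 0 -0.23 0 0 0 -1" --pt "0 0 -0.25 0 0 0 -1" --pt "0 0 -0.25 0 0 0 -1"

```text
time: 15.05
position: [0.5565, 0.2713, 0.1599]
eef_rot: [[-0.601, 0.799, 0.0], [0.799, 0.601, -0.0], [-0.0, 0.0, -1.0]]
force: [1.6, -1.7, -2.5]
finger_gap: 0.0137
```

Request:
drive_tool --pt "0 0 -0.04 0 0 0 -1" --pt "0 0 -0.07 0 0 0 -1" --pt "0 0 -0.1 0 0 0 -1" --pt "0 0 -0.1 0 0 0 -1"

```text
time: 15.45
position: [0.5566, 0.2713, 0.1594]
eef_rot: [[-0.601, 0.799, 0.001], [0.799, 0.601, 0.0], [-0.0, 0.0, -1.0]]
force: [0.1, -2.7, 1.5]
finger_gap: 0.0131
```

```bash
python3 - <<'E'
from h import *
st()
E
```

```text
15.45 [0.5566 0.2713 0.1594] [ 0.13 -2.71  1.49] [-0.537 -0.131 -0.014] 0.013114389877756158
[[-0.601, 0.799, 0.001], [0.799, 0.601, 0.0], [-0.0, 0.0, -1.0]] [ 0.385  0.45   1.539 -0.     1.153 -0.26 ]
```

Request:
drive_tool --pt "0 -0.02 0 0 0 0.02 -1" --pt "0 -0.02 0 0 0 0.06 -1" --pt "0 -0.02 0 0 0 0.12 -1" --pt "0 -0.02 0 0 0 0.19 -1" --pt "0 -0.02 0 0 0 0.26 -1" --pt "0 -0.02 0 0 0 0.33 -1" --pt "0 -0.02 0 0 0 0.4 -1" --pt "0 -0.02 0 0 0 0.47 -1" --pt "0 -0.02 0 0 0 0.54 -1" --pt "0 -0.02 0 0 0 0.61 -1" --pt "0 -0.02 0 0 0 0.68 -1" --pt "0 -0.02 0 0 0 0.75 -1" --pt "0 -0.02 0 0 0 0.82 -1" --pt "0 -0.02 0 0 0 0.89 -1" --pt "0 -0.02 0 0 0 0.96 -1" --pt "0 -0.02 0 0 0 1.03 -1" --pt "0 -0.02 0 0 0 1.09 -1" --pt "0 -0.02 0 0 0 1.13 -1" --pt "0 -0.02 0 0 0 1.15 -1" --pt "0 -0.02 0 0 0 1.15 -1"

```text
time: 17.45
position: [0.5562, 0.272, 0.1593]
eef_rot: [[-0.975, -0.222, -0.0], [-0.222, 0.975, 0.002], [-0.0, 0.002, -1.0]]
force: [-2.3, 1.8, 4.4]
finger_gap: 0.0132
```

```bash
python3 - <<'E'
from h import *
st();save('wrist','w6');save('scene','s6');save('top','t6');crop('s6',150,90,320,240,4.5);crop('t6',270,110,370,220,6)
E
```

```text
17.45 [0.5562 0.272  0.1593] [-2.29  1.83  4.4 ] [0.373 0.326 0.014] 0.013246277037732115
[[-0.975, -0.222, -0.0], [-0.222, 0.975, 0.002], [-0.0, 0.002, -1.0]] [ 0.386  0.45   1.539  0.002  1.152 -1.41 ]
```

View pics/w6.png

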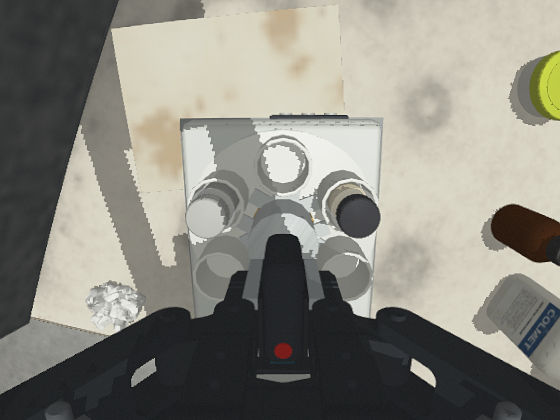

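View pics/s6_c150_90.png

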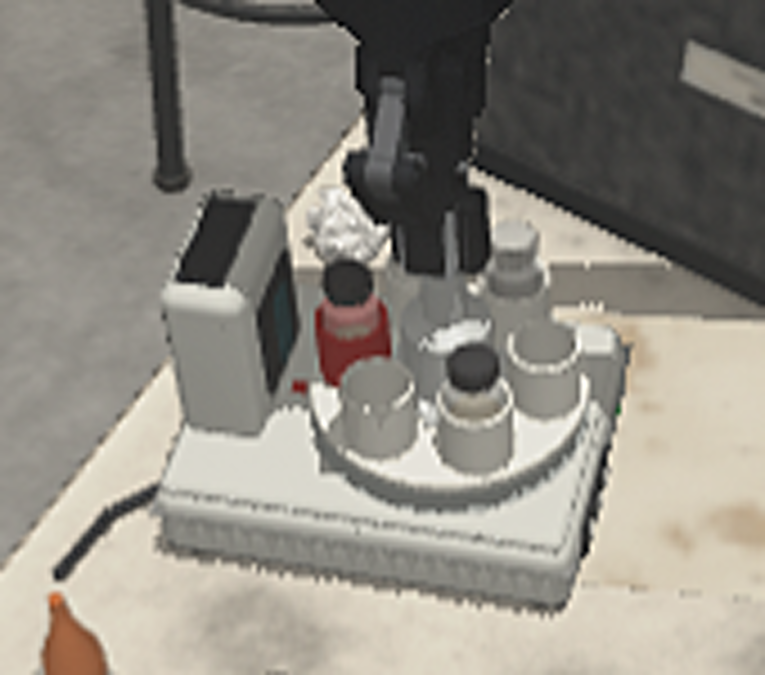

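View pics/t6_c270_110.png

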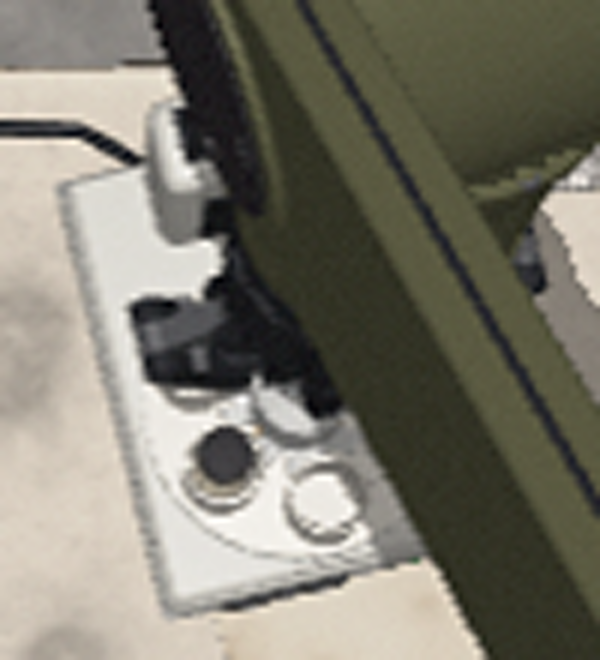

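Request:
drive_tool --pt "-0.02 0.02 0.04 0 0 0 -1" --pt "-0.02 0.02 0.04 0 0 0 -0.7" --pt "-0.02 0.02 0.04 0 0 0 -0.4" --pt "-0.02 0.02 0.04 0 0 0 0" --pt "-0.02 0.02 0.04 0 0 0 0.3" --pt "-0.02 0.02 0.04 0 0 0 0.5" --pt "-0.02 0.02 0.04 0 0 0 0.5" --pt "-0.02 0.02 0.04 0 0 0 0.5"

```text
time: 18.4
position: [0.5563, 0.2712, 0.1593]
eef_rot: [[-0.975, -0.222, 0.0], [-0.222, 0.975, -0.0], [0.0, -0.0, -1.0]]
force: [1.5, 0.3, 0.0]
finger_gap: 0.0643
```

```bash
python3 - <<'E'
from h import *
st();save('wrist','w7')
E
```

```text
18.4 [0.5563 0.2712 0.1593] [1.49 0.28 0.01] [-0.008  0.004  0.011] 0.06432828128675587
[[-0.975, -0.222, 0.0], [-0.222, 0.975, -0.0], [0.0, -0.0, -1.0]] [ 0.385  0.45   1.539 -0.     1.153 -1.409]
```

View pics/w7.png

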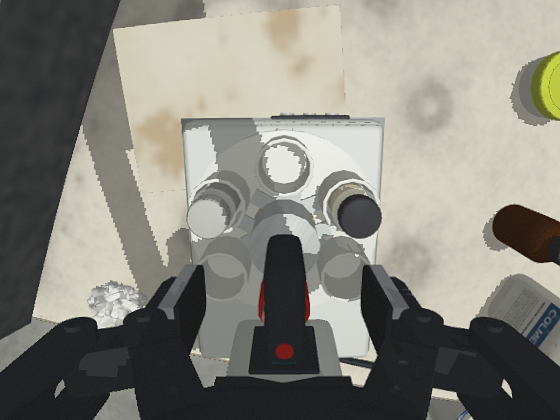

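Released cleanly; retreat upward and check from above.

Request:
drive_tool --pt "0 0 0.5 0 0 0 0.5" --pt "0 0 2 0 0 0 0.5" --pt "0 0 4 0 0 0 0.5" --pt "0 0 7 0 0 0 0.5" --pt "0 0 10 0 0 0 0.5" --pt "0 0 13 0 0 0 0.5" --pt "0 0 15 0 0 0 0.5" --pt "0 0 15 0 0 0 0.5" --pt "0 0 15 0 0 0 0.5"

```text
time: 19.35
position: [0.5561, 0.2713, 0.3095]
eef_rot: [[-0.975, -0.222, 0.001], [-0.222, 0.975, 0.0], [-0.001, 0.0, -1.0]]
force: [-0.4, -0.4, 0.1]
finger_gap: 0.0641
```

```bash
python3 - <<'E'
from h import *
st();save('wrist','w8');save('scene','s8')
crop('w8',190,120,380,290,4.2);crop('s8',130,90,320,240,4)
E
```

```text
19.35 [0.5561 0.2713 0.3095] [-0.36 -0.36  0.08] [-0.044  0.012  0.016] 0.06409483638585967
[[-0.975, -0.222, 0.001], [-0.222, 0.975, 0.0], [-0.001, 0.0, -1.0]] [ 0.386  0.335  1.328 -0.     1.478 -1.409]
```

View pics/w8_c190_120.png

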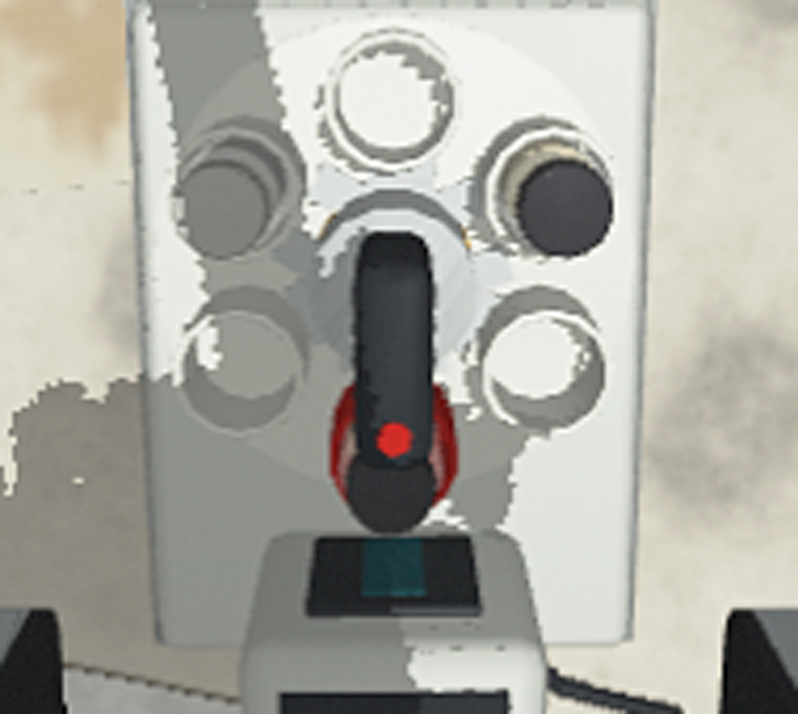

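View pics/s8_c130_90.png

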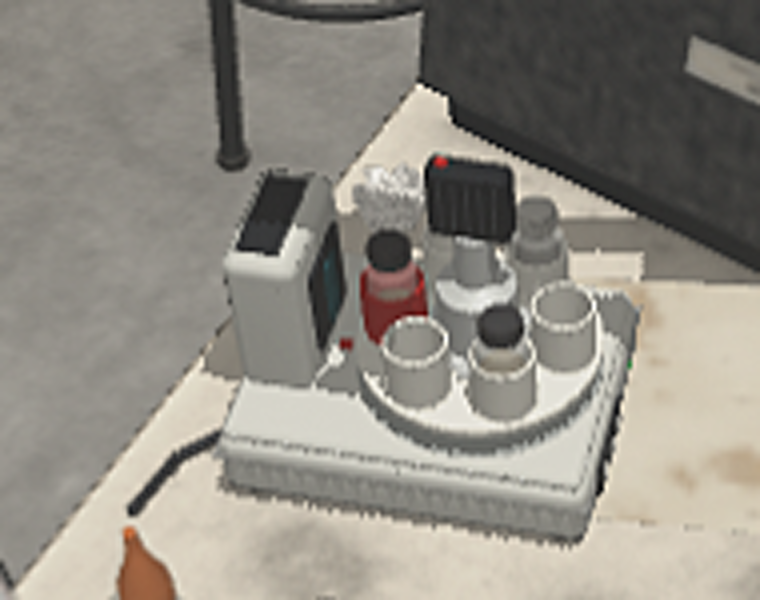

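View pics/s8.png

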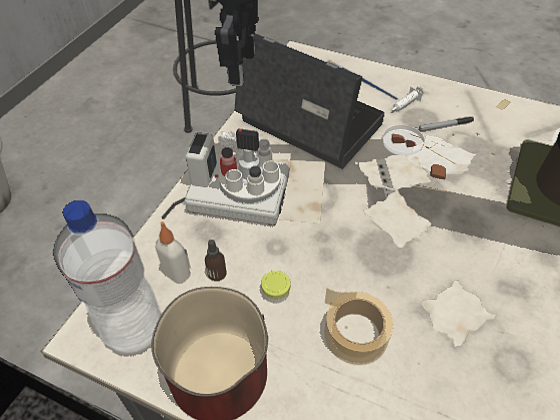

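```bash
python3 - <<'E'
from h import *
w=load('w8');g=lambda u,v,z=None:world(w,190+u/4.2,120+v/4.2,z)
print('blade top z',[g(u,v)[2].round(4) for u,v in[(394,300),(395,350),(395,400),(380,380),(410,380)]])
a=(g(357,300,.169)+g(432,300,.169))/2;b=(g(357,440,.169)+g(433,440,.169))/2
e=(b-a)[:2];print('blade yaw',np.degrees(np.arctan2(e[1],e[0])))
q=g(393,578,.084)[:2]-[.5565,.2712];print('window dir',np.degrees(np.arctan2(q[1],q[0])),np.hypot(*q))
print('caps',[g(u,v).round(3).tolist() for u,v in[(225,210),(566,208),(391,500)]])
print('plate z',[g(u,v)[2].round(4) for u,v in[(470,90),(620,300),(290,90)]])
E
```

```text
blade top z [np.float64(0.1684), np.float64(0.1689), np.float64(0.1695), np.float64(0.1693), np.float64(0.1693)]
blade yaw 13.094663276501294
window dir 12.707049427870231 0.0713016747806949
caps [[0.543, 0.233, 0.117], [0.527, 0.3, 0.118], [0.596, 0.28, 0.117]]
plate z [np.float64(0.0658), np.float64(0.0635), np.float64(0.0662)]
```

Blade top is at 0.169 m (56 + 113 mm), so the carousel is fully home. The yaw is 13.1° against 12.7° for the window, and all three vial caps are at 0.117 m.

```bash
python3 -c "
from station import *
print(job_done())"
```

```text
the job is handed in; nothing more can be done
None
```

The carousel is fitted on the sample changer, fully home, with its red pocket facing the reader window. I let go of it, backed the gripper off and handed the job in after about 19 s.

**How it went:** I lifted the carousel by its handle blade and lowered it over the spindle shaft until it rested on the keys. I turned it counterclockwise with about 5–9 N of contact force. That was briefly a little over the 3–8 N range, and I eased it back. The keyways found the keys at about −54°, as I had measured beforehand. I then eased it down 9 mm to the flange, turned it about 66° with the spindle, opened the gripper and lifted away.

**Last checks:**

| Check | Result |
|---|---|
| Blade top height | 0.169 m, which matches fully home |
| Carousel direction | 13.1°, against 12.7° for the window (readings of the changer's own angle ranged from 12 to 14°) |
| Vials | all three upright in their pockets, caps at 0.117–0.118 m |
| Tub and two bottles | look unmoved in the scene picture; not measured |
| Force on the tool after release | about zero |

No final check failed. The two cameras disagreed early on by about 4 mm on where the shaft was. I used the closer wrist view, and the shaft went in with no noticeable side load.

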